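# Index the soldering turntable one hole towards the fume funnel

## Task

Press the rotary table's indexing plunger (the black dished cap) in with the fingertips and, keeping it pressed, turn the table one hole on, in the direction that brings the circuit board round towards the fume funnel. Then let the plunger spring fully up into that next hole and take the hand away. Grasp and lift nothing: leave the board lying in its nest and everything around the fixture where it stands.

Things in the scene. Friction and masses are not known exactly. Their poses are not given: they have to be found in the camera images.
- index_base: Fixed base of the rotary indexing fixture: a steel index ring 300 mm across, top 62 mm above the bench, with 8 equally spaced dark holes (45 degrees apart) on a circle of 125 mm radius. Origin on the rotation axis at bench height; z up. Its -x axis points from the rotation axis to the hole that the plunger sits in at the start; its x axis points from the rotation axis to the middle of the circuit board at the start.
- pivot (a point): Point on the vertical rotation axis of the table, at the height of the table's top face (72 mm above the bench).
- turntable (a joint): Angle of the aluminium table (190 mm disc) in rad: 0 at the start, positive anticlockwise seen from above; one hole is 0.785. Turns freely (about 0.06 N m of friction) only while the plunger is pressed in at least 12 mm; otherwise it is locked with under 1 degree of play.
- plunger (a joint): How far the indexing plunger is pressed down, in m: 0 fully up with its collar in a hole, 0.018 at the bottom stop. Spring: 5 N to start, 9.5 N at the stop. The table is released at 0.012. Let go between holes it stays about 0.012 down; let go within about 6 mm of a hole, it springs up and centres itself.
- dish (a point): Centre of the floor of the plunger's cap, which moves with plunger and table. The cap is a round black dish, open upwards, 50 mm across inside, with a rim 7 mm high and 56 mm across; a shut pair of fingertips fits inside. It stands 97 mm above the bench when up, 125 mm from the rotation axis on an arm of the table, opposite the circuit board.
- board_mid (a point): Centre of the loose green circuit board, 60 x 80 x 3 mm with parts up to 13 mm high, lying in the table's shallow nest.
- nest (a point): Where the board's centre belongs: middle of the nest, 45 mm from the rotation axis on the side opposite the dish; turns with the table.
- funnel: Fixed black fume funnel about 105 mm across on a round 96 mm foot with a ribbed duct, about 175 mm high, standing beside the fixture, past its middle, on either the +y or -y side of index_base's x axis. Origin: centre of the foot's underside.
- iron_stand: Fixed soldering-iron stand, 120 x 75 mm foot with a steel spring and an iron, about 175 mm high; it stands beside the fixture on the side where the funnel is not. Origin: centre of the foot's underside.
- solder_spool: Loose reel of solder standing on its flange, 60 mm across, 50 mm high, just outside the index ring. Leave alone.
- tip_tin: Loose round tin of brass tip cleaner, 60 mm across, 32 mm high, just outside the index ring. Leave alone.
- flux_bottle: Loose small amber bottle, 36 mm across, 85 mm high, on the bench to the right of the robot. Leave alone.
- driver: Loose screwdriver lying on the bench, 170 mm long. Leave alone.
- tweezers: Loose steel tweezers lying on the bench, 127 mm long, 8 mm high. Leave alone.
- spare_board: Loose second circuit board lying flat on the bench, 60 x 80 mm, 13 mm high, away from the fixture. Leave alone.
Not all that is in view belongs to the job. What is shaped like the funnel but red is not meant. What is shaped like the part that bears board_mid but pink is not meant.

How it is judged:
On the way, in this order (a step that is already met when the one before it is completed fails the run):
1. the plunger is pressed in while the table is still at its first hole (value of joint plunger above 0.01 m and value of joint turntable between -0.2 and 0.2 rad), for 0.05 s.
2. with the plunger still in, the table is turned towards the next hole on the funnel's side (value of joint plunger above 0.009 m and ((y of funnel in the frame of index_base above 0 m and value of joint turntable between 0.4 and 1.1 rad) or (y of funnel in the frame of index_base below 0 m and value of joint turntable between -1.1 and -0.4 rad))), for 0.05 s.
3. the plunger has sprung up into that hole (value of joint plunger below 0.003 m and ((y of funnel in the frame of index_base above 0 m and value of joint turntable between 0.745 and 0.825 rad) or (y of funnel in the frame of index_base below 0 m and value of joint turntable between -0.825 and -0.745 rad))), for 0.2 s.
At the end, for the whole second after the job is handed in: The table stands one hole (45 degrees, within 0.04 rad) from its start, on the side that brings the board towards the funnel, and is at rest; the plunger is up in the hole (less than 3 mm down); the board lies in its nest (within 6 mm) (all of step 3 and distance between board_mid and nest below 0.006 m and velocity of joint turntable between -0.05 and 0.05 rad/s); the robot touches nothing.
It fails at once if the board is lifted or leaves its nest (more than 12 mm) (distance between board_mid and nest above 0.012 m).
It fails at once if the table is turned on to the second hole or beyond (value of joint turntable above 1.45 rad or value of joint turntable below -1.45 rad).
It fails at once if something around the fixture is lifted, carried or pushed away (more than 20 mm) (distance of any of solder_spool, tip_tin, flux_bottle, driver, tweezers, spare_board from where it was at the start of the episode above 0.02 m).
It also fails if it takes over 35 s, if anything falls off the work surface, if the arm or the gripper's body presses on something with over 40 N, if the wrist force passes 120 N, or if a joint passes its speed limit or range.

## Robot

A 6-joint arm with a two-finger parallel gripper is mounted at the origin on the work surface. World frame = base frame: x ahead of the robot, y to its left, z up, the work surface at z = 0. Lengths are in m, angles in rad, forces in N, time in s.
With the tool pointing down it reaches from about 0.4 to 0.925 m from the base axis. Payload 12.5 kg.
Tool frame: the origin (TCP) lies on the centre line of the jaws, within the pads' length; the fingertips stand 11 mm ahead of it and the grasp point (between the pads) lies 8 mm behind it; z points along the fingers, y is the line along which they close (so a half turn about z gives the same grasp; the last joint's range is limited). The gripper opens to 95 mm and grips with 3 to 60 N. Pads are 20 mm wide; open, the fingers measure 119 mm over their backs; the gripper's body (75 mm by 180 mm) begins 59 mm behind the grasp point.
Start: joints at [1.153, 0.491, 1.559, -0, 1.092, -0.106], TCP at [0.192, 0.595, 0.226] pointing down, gripper open.
Joint ranges: [-3.1, 3.1], [-0.84, 2.19], [0.05, 2.79], [-1.13, 4.28], [0.06, 2.93], [-2.69, 2.69]. Speed limits (rad/s): [2.22, 2.22, 2.79, 3.14, 3.14, 3.14].

## Interface

Orientations are given as a rotation vector (axis times angle).
In Python, from workcell import arm, cams gives the robot as it stands.
- The arm moves only by the tool play_rows, never from a script. Its argument "moves" is a list of rows, each a list of 6 numbers: the shift along the tool's x, y, z each as a share of 0.12 m, from -1 to 1, then the turn, a rotation vector about the tool's x, y, z each as a share of 120 degrees, from -1 to 1. In form: [[dx, dy, dz, ax, ay, az], ...]. A call has 1 to 10 rows; each row shifts and turns the commanded pose from where the row before left it, along the tool's axes as they then stand; what a row does not reach is not made up. A row lasts 1/10 s, in which the tool goes at most 50 mm and 8.59 degrees, less where a joint would pass 70% of its speed; a pose out of reach is approached as far as the arm can. A call with a number of a shift or a turn outside -1 to 1 is refused whole. A call with a gripper value outside its range is refused whole. "gripper" is the opening, from -1 (shut) to 1 (fully open), set as the call begins (left out, the last holds). The fingers move at their own pace and stop on an object; "grip_force" is the grip in N (left out, the last holds). Time passes only in rows, so rows that do not move let the fingers close. It gives the time, the measured TCP pose, the force, the opening and the grip force at its end, in the units of the state.
- arm.state(): the state, without advancing time (a new reading comes with each control period).
- cams.get_image(name): name is "side" or "top" or "wrist"; returns a dict with "image" (480x640x3 uint8, red, green, blue), "mtx" (3x3 intrinsics, pixels), "view" (4x4, takes a point from world to camera coordinates). Camera axes: x right, y up, looking along -z (the intrinsics and any distortion apply to the point x, -y, -z); pixel columns grow to the right and rows downward; lengths in m; the calibration is good to about 2 mm. A picture is of the moment at which its call begins. There is no depth.
- arm.sign_off(): hands the job in; it is judged then, once.
The state is a dict: "clock": time; "joint_positions": joint angles; "joint_vel": joint speeds; "tau": joint torques, N m; "ee_pos": TCP position; "eef_rot": TCP orientation; "contact_force": force on the tool from outside, world axes, zero at the start; "wrist_torque": the same for the moment, N m; "grip_width": opening from 0.0 (shut) to 1.0 (fully open); "grasp_force": force on a finger pad.
Only numpy, scipy, OpenCV 4.12 (cv2) and the standard library are available. Lean on these libraries where they do the work, as an engineer would, in place of code of your own. Each camera call takes 0.05 s, during which the arm holds its last target. There are 200 camera calls.

## Working session

There is one attempt and no reset: what is moved stays moved. The work goes in short steps, Python scripts to look and compute and a tool call to move; the robot and the scene stay as the last step left them, time stands still between calls to the robot, and variables do not carry over. Pictures are saved under pics/ and viewed, at most 10 in all, crops included, and the job is handed in when it is done.

Besides the shell and the picture viewer there is one more tool, called after "Call:" by a JSON object that holds its "fn" and its "kwargs", one argument or row to a line. play_rows: Moves the arm, as the interface text tells. Its arguments: {"type":"object","properties":{"moves":{"type":"array","items":{"type":"array","items":{"type":"number","minimum":-1,"maximum":1}}},"gripper":{"type":"number"},"grip_force":{"type":"number"}},"required":["moves"]}

```bash
mkdir -p pics
python3 - <<'E'
from workcell import arm,cams
import cv2,pickle
print(arm.state())
for n in("top","side"):
    d=cams.get_image(n); cv2.imwrite(f"pics/{n}0.png",d["image"][:,:,::-1]); pickle.dump(d,open(f"pics/{n}0.pkl","wb")); print(d["mtx"],d["view"],d.keys())
E
```

```text
{'clock': 0.0, 'joint_positions': array([ 1.15341360e+00,  4.91554733e-01,  1.55948199e+00,  1.38211019e-05,
        1.09172678e+00, -1.05616784e-01]), 'joint_vel': array([-0.00074411, -0.00036375, -0.00126412, -0.00134776,  0.00092116,
        0.00184728]), 'tau': array([ 2.17086796e-03, -6.12646151e+01, -2.58189332e+01,  6.93294732e-02,
        4.81056562e-02, -4.60652291e-05]), 'ee_pos': array([0.19159404, 0.59464173, 0.22505354]), 'eef_rot': array([-4.87700857e-01, -3.10318754e+00,  1.77148342e-03]), 'contact_force': array([-0.35787939, -0.60138774,  0.62484788]), 'wrist_torque': array([ 0.00836962,  0.00162144, -0.03344624]), 'grasp_force': 0.0, 'grip_width': 0.9983978477577808}
[[440.93417372   0.         313.79145762]
 [  0.         440.93417372 239.02639609]
 [  0.           0.           1.        ]] [[-0.02407793 -0.99937137 -0.02602157  0.03116833]
 [ 0.98606393 -0.02802725  0.163989   -0.60303938]
 [-0.16461523 -0.02171042  0.9861189  -1.08587125]
 [ 0.          0.          0.          1.        ]] dict_keys(['image', 'mtx', 'view'])
[[611.94066313   0.         336.6087668 ]
 [  0.         611.94066313 230.5988164 ]
 [  0.           0.           1.        ]] [[ 0.69400564 -0.71996424  0.00276786 -0.4065272 ]
 [ 0.36668392  0.35676621  0.85922103 -0.26413956]
 [-0.6195959  -0.59528931  0.51159707 -1.13516466]
 [ 0.          0.          0.          1.        ]] dict_keys(['image', 'mtx', 'view'])
```

View pics/top0.png

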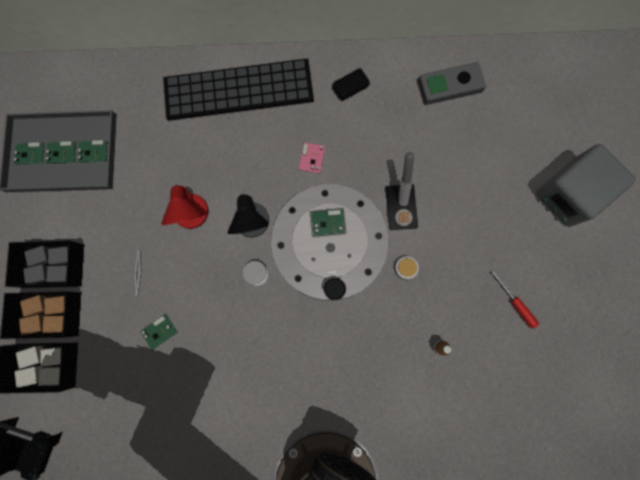

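View pics/side0.png

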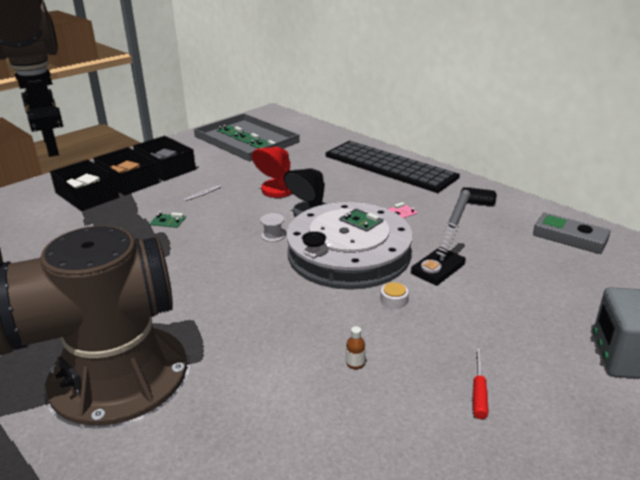

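The top view shows the black funnel at (248,218), left of the fixture, so on world +y. The pivot is near (330,247), the board at (327,222), the dish at (334,288) and the next hole at (368,272). The table must therefore turn anticlockwise. The side view shows the dish at (315,239).

```bash
cat > h.py <<'E'
import numpy as np,pickle
def ray(d,u,v,z):
    K=d["mtx"];V=d["view"];R=V[:3,:3];c=-R.T@V[:3,3]
    p=np.linalg.solve(K,[u,v,1]);w=R.T@(p*[1,-1,-1]);return c+w*(z-c[2])/w[2]
def proj(d,X):
    V=d["view"];q=(V[:3,:3]@X+V[:3,3])*[1,-1,-1];q=d["mtx"]@q;return q[:2]/q[2]
E
python3 - <<'E'
from h import *
import cv2
from scipy.optimize import least_squares
t=pickle.load(open("pics/top0.pkl","rb"));s=pickle.load(open("pics/side0.pkl","rb"))
H=np.array([ray(t,*p,.062)[:2] for p in[(324,193),(360,204),(378,236),(368,272),(281,245),(292,210)]])
k=np.array([0,-1,-2,-3,2,1])*np.pi/4
f=lambda q:(q[:2]+.125*np.c_[np.cos(k+q[2]),np.sin(k+q[2])]-H).ravel()
r=least_squares(f,[.67,0,0]);print("pivot,ang",r.x,r.fun.round(4))
c,a=r.x[:2],r.x[2]
print("dish model",c-.125*np.array([np.cos(a),np.sin(a)]))
print("dish top px",ray(t,334,288,.1), "side",ray(s,315,239,.1))
print("board",ray(t,327,222,.075),"funnel",ray(t,256,218,.0),"tin",ray(t,407,267,.02),"iron",ray(t,403,208,0))
b=a+np.pi+np.pi/4;print("dish end",c+.125*np.array([np.cos(b),np.sin(b)]))
E
```

```text
pivot,ang [ 0.59655799 -0.0242488   0.06756143] [-0.0006 -0.0015  0.001  -0.0003  0.0002 -0.0006  0.0004  0.0006 -0.0005
  0.0014 -0.0004  0.0004]
dish model [ 0.47184316 -0.03268755]
dish top px [ 0.4741155 -0.0316622  0.1      ] side [ 0.4746015  -0.04036407  0.1       ]
board [ 0.64227861 -0.01972745  0.075     ] funnel [0.6745258  0.17240003 0.        ] tin [ 0.52797128 -0.2249179   0.02      ] iron [ 0.69034674 -0.22728038  0.        ]
dish end [ 0.51433839 -0.1184026 ]
```

Call:
{"fn": "play_rows", "kwargs": {
  "moves": [
    [0, 0, 0, 0, 0, -0.05],
    [0, 0, 0, 0, 0, -0.05],
    [0, 0, 0, 0, 0, -0.05],
    [-0.25, -0.3, 0, 0, 0, 0],
    [-0.25, -0.3, 0, 0, 0, 0],
    [-0.25, -0.3, 0, 0, 0, 0],
    [-0.25, -0.3, 0, 0, 0, 0],
    [-0.25, -0.3, 0, 0, 0, 0],
    [-0.25, -0.3, 0, 0, 0, 0]
  ],
  "gripper": -1,
  "grip_force": 20
}}

```text
clock: 1.0
ee_pos: [0.3731, 0.3777, 0.2255]
eef_rot: [0.004, -3.141, 0.0]
contact_force: [0.6, 0.7, -0.3]
grip_width: 0.297
grasp_force: 0.0
```

Call:
{"fn": "play_rows", "kwargs": {
  "moves": [
    [-0.08, -0.33, 0, 0, 0, 0],
    [-0.08, -0.33, 0, 0, 0, 0],
    [-0.08, -0.33, 0, 0, 0, 0],
    [-0.08, -0.33, 0, 0, 0, 0],
    [-0.08, -0.33, 0, 0, 0, 0],
    [-0.08, -0.33, 0, 0, 0, 0],
    [-0.08, -0.33, 0, 0, 0, 0],
    [-0.08, -0.33, 0, 0, 0, 0],
    [-0.08, -0.33, 0, 0, 0, 0],
    [0, 0, 0, 0, 0, 0]
  ]
}}

```text
clock: 2.0
ee_pos: [0.4603, 0.0196, 0.2254]
eef_rot: [0.003, 3.141, -0.001]
contact_force: [0.2, 0.3, -0.4]
grip_width: 0.007
grasp_force: 0.0
```

Call:
{"fn": "play_rows", "kwargs": {
  "moves": [
    [-0.06, -0.23, 0.1, 0, 0, 0],
    [-0.04, -0.21, 0.1, 0, 0, 0],
    [0, 0, 0.1, 0, 0, 0],
    [0, 0, 0, 0, 0, 0]
  ]
}}

```text
clock: 2.4
ee_pos: [0.4708, -0.0295, 0.1883]
eef_rot: [0.002, -3.139, -0.001]
contact_force: [-0.4, 0.7, -0.0]
grip_width: 0.002
grasp_force: 0.0
```

Run:
```python
from workcell import arm,cams
from h import *
import cv2
print(arm.state()["ee_pos"],arm.state()["eef_rot"])
p=arm.state()["ee_pos"]
for n in("wrist","side"):
    d=cams.get_image(n); pickle.dump(d,open(f"pics/{n}1.pkl","wb"))
    im=d["image"][:,:,::-1].copy()
    if n=="side": im=cv2.resize(im[150:330,220:460],None,fx=3,fy=3,interpolation=cv2.INTER_CUBIC)
    cv2.imwrite(f"pics/{n}1.png",im)
    print(n,proj(d,np.r_[p[:2],p[2]-.011]),proj(d,[.472,-.033,.104]))
```

```text
[ 0.47082275 -0.02953216  0.18830721] [ 2.22809787e-03 -3.13865324e+00 -1.23221382e-03]
wrist [317.53911933 297.15639392] [312.30050294 250.65043901]
side [309.682205   207.24901094] [311.80622507 236.68724356]
```

View pics/wrist1.png

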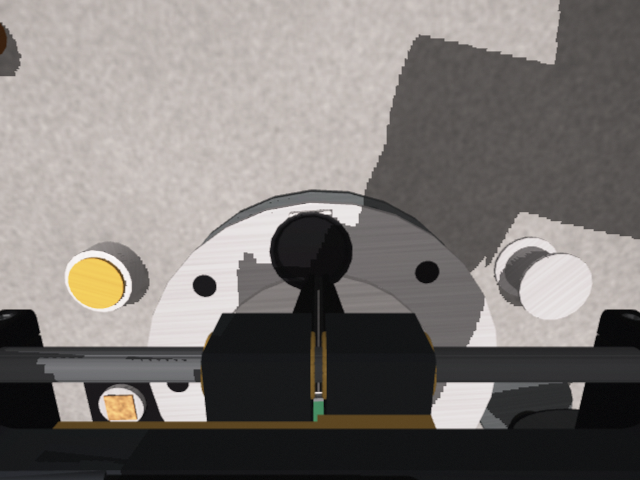

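View pics/side1.png

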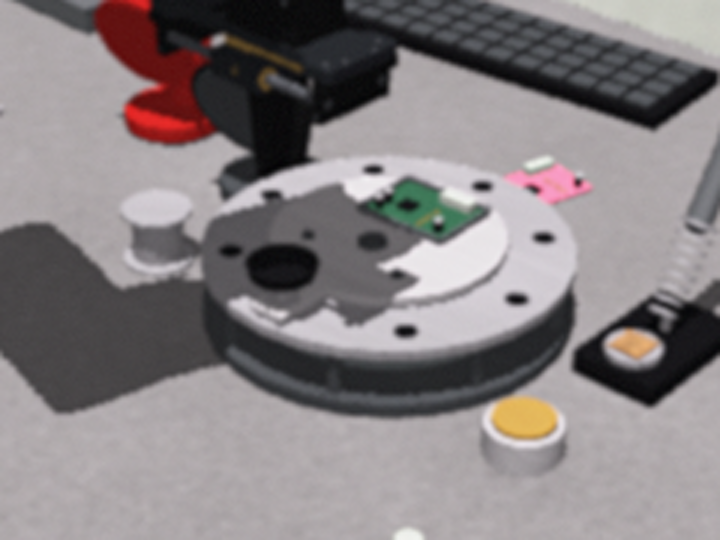

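The wrist view shows the cap rim centred at (311,251), against a prediction of (312,251), which agrees. In the side crop the fingertip ends above the dish. The wrist view shows the finger block's edge at row 313, so I'll check that against the projected finger geometry.

Run:
```python
from h import *
p=np.array([.4708,-.0295,.1883])
for n in("wrist","side"):
    d=pickle.load(open(f"pics/{n}1.pkl","rb"));V=d["view"]
    print(n,"cam",-V[:3,:3].T@V[:3,3],"look",-V[2,:3],"f",d["mtx"][0,0])
    for z in(-.011,.03,.06):
      print(z,[proj(d,p+[x,y,z]).round().tolist() for x,y in((-.01,-.024),(-.01,.024),(.01,.024),(.01,-.024))])
```

```text
wrist cam [ 0.38965279 -0.02965699  0.34792464] look [ 0.28344174  0.00174612 -0.95898787] f 388.29548882261275
-0.011 [[267.0, 278.0], [368.0, 278.0], [367.0, 316.0], [268.0, 316.0]]
0.03 [[253.0, 320.0], [382.0, 321.0], [380.0, 367.0], [255.0, 367.0]]
0.06 [[237.0, 370.0], [398.0, 370.0], [394.0, 425.0], [241.0, 425.0]]
side cam [-0.32435547 -0.87420036  0.80882639] look [ 0.6195959   0.59528931 -0.51159707] f 611.940663131158
-0.011 [[314.0, 213.0], [299.0, 205.0], [305.0, 202.0], [321.0, 209.0]]
0.03 [[314.0, 195.0], [298.0, 188.0], [305.0, 185.0], [321.0, 192.0]]
0.06 [[314.0, 183.0], [298.0, 175.0], [305.0, 173.0], [320.0, 179.0]]
```

The dark triangle with the thin light line at (318,280–313) is the shut fingers, as projected. The alignment is good, so I'll descend.

Call:
{"fn": "play_rows", "kwargs": {
  "moves": [
    [-0.01, -0.03, 0.2, 0, 0, 0],
    [0, 0, 0.2, 0, 0, 0],
    [0, 0, 0.15, 0, 0, 0],
    [0, 0, 0.05, 0, 0, 0],
    [0, 0, 0, 0, 0, 0]
  ]
}}

```text
clock: 3.0
ee_pos: [0.4728, -0.0327, 0.1177]
eef_rot: [0.005, -3.141, -0.0]
contact_force: [0.4, -0.2, 0.2]
grip_width: 0.003
grasp_force: 0.0
```

Call:
{"fn": "play_rows", "kwargs": {
  "moves": [
    [0, 0, 0.05, 0, 0, 0],
    [0, 0, 0.05, 0, 0, 0],
    [0, 0, 0.03, 0, 0, 0],
    [0, 0, 0.02, 0, 0, 0],
    [0, 0, 0, 0, 0, 0]
  ]
}}

```text
clock: 3.5
ee_pos: [0.4734, -0.0333, 0.0999]
eef_rot: [-0.004, 3.14, -0.0]
contact_force: [0.3, 0.4, 7.1]
grip_width: 0.003
grasp_force: 3.2
```

Call:
{"fn": "play_rows", "kwargs": {
  "moves": [
    [0, 0, 0.03, 0, 0, 0],
    [0, 0, 0.03, 0, 0, 0],
    [0, 0, 0, 0, 0, 0],
    [0, 0, 0, 0, 0, 0]
  ]
}}

```text
clock: 3.9
ee_pos: [0.4733, -0.0333, 0.0929]
eef_rot: [-0.004, 3.14, -0.0]
contact_force: [0.1, -0.3, 8.2]
grip_width: 0.004
grasp_force: 4.1
```

Run:
```python
import numpy as np
c=np.array([.5966,-.0242]);p0=np.array([.4728,-.0327])
a=np.arctan2(*(p0-c)[::-1]);q=p0
for i in range(1,19):
    n=c+.125*np.array([np.cos(a+i*np.pi/72),np.sin(a+i*np.pi/72)]);d=n-q;q=n
    print(i,(d*[-1,1]/.12).round(3),q.round(4))
```

```text
1 [ 0.003 -0.046] [ 0.4724 -0.0382]
2 [-0.006 -0.045] [ 0.4731 -0.0436]
3 [-0.008 -0.045] [ 0.4741 -0.049 ]
4 [-0.01  -0.044] [ 0.4753 -0.0543]
5 [-0.012 -0.044] [ 0.4767 -0.0596]
6 [-0.014 -0.043] [ 0.4784 -0.0647]
7 [-0.016 -0.043] [ 0.4802 -0.0699]
8 [-0.018 -0.042] [ 0.4823 -0.0749]
9 [-0.019 -0.041] [ 0.4847 -0.0798]
10 [-0.021 -0.04 ] [ 0.4872 -0.0847]
11 [-0.023 -0.039] [ 0.4899 -0.0894]
12 [-0.025 -0.038] [ 0.4929 -0.094 ]
13 [-0.026 -0.037] [ 0.496  -0.0984]
14 [-0.028 -0.036] [ 0.4994 -0.1027]
15 [-0.029 -0.035] [ 0.5029 -0.1069]
16 [-0.031 -0.033] [ 0.5066 -0.1109]
17 [-0.032 -0.032] [ 0.5104 -0.1148]
18 [-0.034 -0.031] [ 0.5145 -0.1184]
```

Call:
{"fn": "play_rows", "kwargs": {
  "moves": [
    [0, -0.046, 0, 0, 0, 0],
    [-0.006, -0.045, 0, 0, 0, 0],
    [-0.008, -0.045, 0, 0, 0, 0],
    [-0.01, -0.044, 0, 0, 0, 0],
    [-0.012, -0.044, 0, 0, 0, 0],
    [-0.014, -0.043, 0, 0, 0, 0],
    [-0.016, -0.043, 0, 0, 0, 0],
    [-0.018, -0.042, 0, 0, 0, 0],
    [-0.019, -0.041, 0, 0, 0, 0],
    [-0.021, -0.04, 0, 0, 0, 0]
  ]
}}

```text
clock: 4.9
ee_pos: [0.4882, -0.0855, 0.093]
eef_rot: [-0.004, 3.14, -0.0]
contact_force: [-0.4, 1.5, 8.0]
grip_width: 0.006
grasp_force: 4.1
```

Call:
{"fn": "play_rows", "kwargs": {
  "moves": [
    [-0.023, -0.039, 0, 0, 0, 0],
    [-0.025, -0.038, 0, 0, 0, 0],
    [-0.026, -0.037, 0, 0, 0, 0],
    [-0.028, -0.036, 0, 0, 0, 0],
    [-0.029, -0.035, 0, 0, 0, 0],
    [-0.031, -0.033, 0, 0, 0, 0],
    [-0.032, -0.032, 0, 0, 0, 0],
    [-0.034, -0.031, 0, 0, 0, 0],
    [0, 0, 0, 0, 0, 0],
    [0, 0, 0, 0, 0, 0]
  ]
}}

```text
clock: 5.9
ee_pos: [0.5159, -0.1193, 0.0931]
eef_rot: [-0.003, 3.14, -0.001]
contact_force: [0.5, -1.4, 8.4]
grip_width: 0.004
grasp_force: 4.1
```

Run:
```python
from workcell import arm,cams
from h import *
import cv2
ims=[]
for n in("top","wrist"):
    d=cams.get_image(n); pickle.dump(d,open(f"pics/{n}2.pkl","wb"))
    im=d["image"][:,:,::-1]
    ims.append(cv2.resize(im[170:310,255:425],(600,494)) if n=="top" else im)
    print(n,proj(d,np.array([.5145,-.1184,.089])))
cv2.imwrite("pics/top2.png",ims[0]);cv2.imwrite("pics/wrist2.png",ims[1])
```

```text
top [368.81069119 270.78158847]
wrist [319.42695825 300.88113511]
```

View pics/wrist2.png

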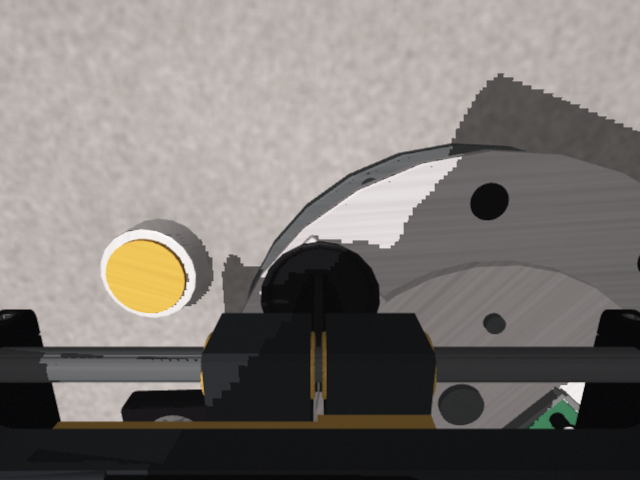

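The wrist view shows the cap centred near (320,300), against a prediction of (319,301) for the next hole, and the old hole free at (490,201). The table is at the hole, so I'll raise slowly.

Call:
{"fn": "play_rows", "kwargs": {
  "moves": [
    [0, 0, -0.04, 0, 0, 0],
    [0, 0, -0.04, 0, 0, 0],
    [0, 0, -0.04, 0, 0, 0],
    [0, 0, -0.04, 0, 0, 0],
    [0, 0, 0, 0, 0, 0]
  ]
}}

```text
clock: 6.5
ee_pos: [0.5152, -0.1188, 0.112]
eef_rot: [-0.004, 3.141, 0.0]
contact_force: [-0.1, 0.3, 0.2]
grip_width: 0.003
grasp_force: 0.0
```

Call:
{"fn": "play_rows", "kwargs": {
  "moves": [
    [0, 0, -0.1, 0, 0, 0],
    [0, 0, -0.2, 0, 0, 0],
    [0, 0, -0.3, 0, 0, 0],
    [0, 0, -0.3, 0, 0, 0],
    [0.3, 0, -0.2, 0, 0, 0],
    [0.3, 0, 0, 0, 0, 0],
    [0, 0, 0, 0, 0, 0],
    [0, 0, 0, 0, 0, 0]
  ]
}}

```text
clock: 7.3
ee_pos: [0.4431, -0.1191, 0.2444]
eef_rot: [-0.003, 3.14, -0.0]
contact_force: [0.0, -0.7, 0.3]
grip_width: 0.004
grasp_force: 0.0
```

Run:
```python
from workcell import arm,cams
from h import *
import cv2
print(arm.state()["contact_force"],arm.state()["ee_pos"])
d=cams.get_image("wrist");im=d["image"][:,:,::-1];cv2.imwrite("pics/wrist3.png",im)
c=np.array([.5966,-.0242]);b=.0676+np.pi*1.25
print([proj(d,np.r_[c+.125*np.array([np.cos(b),np.sin(b)]),z]).round(1) for z in(.092,.104)])
d=cams.get_image("side");cv2.imwrite("pics/side3.png",cv2.resize(d["image"][150:330,220:460,::-1],None,fx=3,fy=3,interpolation=cv2.INTER_CUBIC))
```

```text
[ 0.03173121 -0.73165374  0.32683662] [ 0.44312986 -0.11906959  0.24441637]
[array([318.4, 300.6]), array([318.4, 306.8])]
```

View pics/wrist3.png

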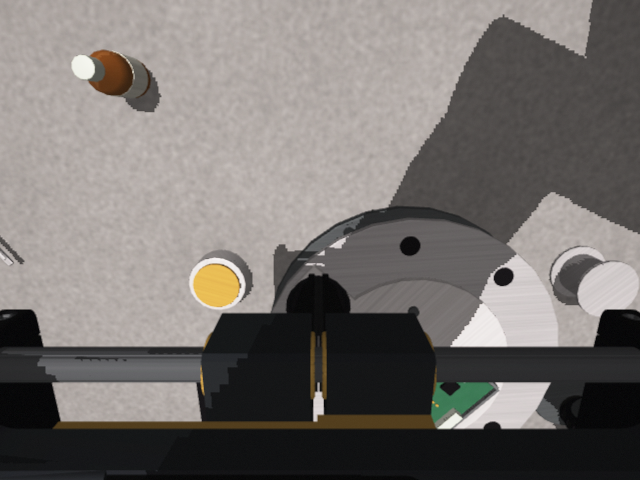

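View pics/side3.png

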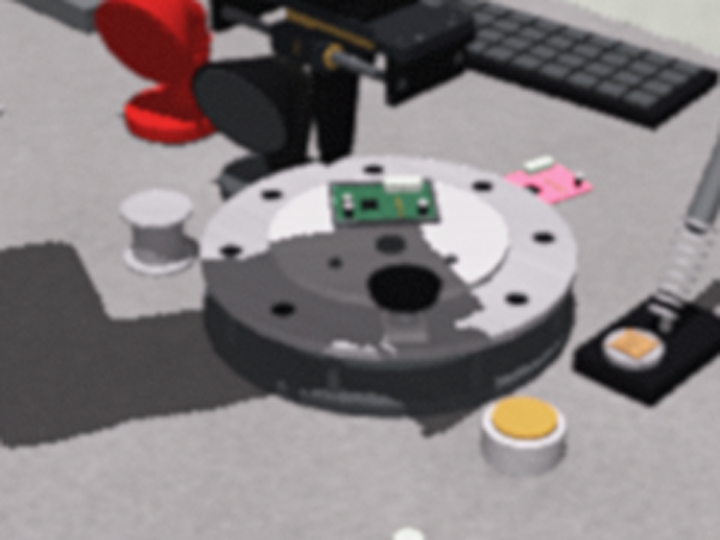

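The side view shows the cap at crop (404,286), full (354.7,245.3), with its stem visible below it and the board in the nest. I'll check its height numerically against the start offset of (+2.5,+2.0).

Run:
```python
from h import *
d=pickle.load(open("pics/side1.pkl","rb"))
for z in(.104,.092):print(z,proj(d,np.array([.5143,-.1184,z]))+[2.5,2.0])
```

```text
0.104 [355.63939946 245.68113133]
0.092 [355.54824335 250.34274609]
```

The measured row of 245.3 matches the plunger up (245.7), not the plunger stuck down (250.3). I'll hand in.

```bash
python3 -c "
from workcell import arm
print(arm.sign_off())"
```

```text
the job is handed in; nothing more can be done
None
```

I turned the table one hole anticlockwise, bringing the board towards the black funnel, and handed the job in. In the last pictures the plunger was up in its new hole, the board lay in its nest and the hand was clear; no verdict was shown.

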